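# Open the shielded test box

### The arm

A 6-joint arm with a two-finger parallel gripper is mounted at the origin on the work surface. World frame = base frame: x ahead of the robot, y to its left, z up, the work surface at z = 0. Lengths are in mm, angles in degrees, forces in N, time in s.
With the tool pointing down it reaches from about 350 to 875 mm from the base axis. Payload 15.5 kg.
Tool frame: the origin (TCP) lies at the very end of the fingers, on their centre line; the grasp point (between the pads) lies 19 mm behind it; x points along the fingers, z is the direction in which the jaws open and shut, and the axes are right-handed (so a half turn about x gives the same grasp; the last joint's range is limited). The gripper opens to 85 mm and grips with 20 to 120 N. Pads are 22 mm wide; open, the fingers measure 114 mm over their backs; the gripper's body (76 mm by 85 mm) begins 54 mm behind the grasp point. The pads swing forward as they close: fully open they stand 13 mm farther back than shut.
Start: joints at [-71.133, 28.281, 77.091, -0, 74.628, -5.472], TCP at [257.588, -569.451, 191.277] pointing down, gripper open.
Joint ranges: [-166.48, 166.48], [-47.26, 123.95], [12.59, 153.08], [-70.14, 250.14], [6.76, 159.57], [-176.63, 176.63]. Speed limits (degrees/s): [108.29, 108.29, 147.25, 172.46, 172.46, 172.46].

### API

Orientations are given as a 3x3 rotation matrix whose columns are the frame's x, y, z axes.
In Python, from plant import arm, eyes, order gives the robot as it stands. Calls block until the motion is done:
- arm.movep(position, orientation): joint-space move of the TCP to a pose.
- arm.line_to(position, orientation=None, rate=150, threshold=None): straight line of the TCP; orientation=None keeps the orientation; rate is the mean speed in mm/s. With threshold (N) it stops when the force on the tool has changed by that much, and returns True; else False.
- arm.goto_joints(angles): joint-space move.
- arm.open_gripper() and arm.gripper_close(grip_force=None): open the fingers fully, or close them until they stop; grip_force is the grip in N (None keeps the last).
- arm.sleep(seconds).
- arm.solve_ik(position, orientation): joint angles nearest the present ones, or None.
- arm.get_state(): the state.
- eyes.snapshot(name): name is "scene" or "side" or "wrist"; returns the picture (480x640x3 uint8, red, green, blue); there is no depth.
- eyes.camera_model(name): a dict with "K" (3x3 intrinsics, pixels), "cam_to_world" (4x4, takes a point from camera to world coordinates); the wrist camera has in their place "mount" (4x4, takes a point from camera to tool coordinates, whose origin is the TCP and whose axes are the tool frame's). Camera axes: x right, y up, looking along -z (the intrinsics and any distortion apply to the point x, -y, -z); pixel columns grow to the right and rows downward; lengths in mm; the calibration is good to about 2 mm. A picture is of the moment at which its call begins: read the wrist's pose just before it. camera_model takes no time and is no camera call.
A pose or a line that the arm cannot do raises arm.PlanningError and nothing moves.
- order.hand_in(): hands the job in, once; it reports no verdict.
The state is a dict: "time_s": time; "joint_positions": joint angles; "qvel": joint speeds; "tau": joint torques, N m; "eef_pos": TCP position; "ee_rot": TCP orientation; "contact_force": force on the tool from outside, world axes, zero at the start; "wrist_torque": the same for the moment, N m; "gripper_width": opening from 0.0 (shut) to 1.0 (fully open).
Only numpy, scipy, OpenCV 4.12 (cv2) and the standard library are available. Lean on these libraries where they do the work, as an engineer would, in place of code of your own. Each camera call takes 0.05 s, during which the arm holds its last target. There are 200 camera calls.

### The job

On this radio-test bench stand two small white shielded test boxes. Take the door of the one with the BLUE handle by that handle and swing it open by at least 70 degrees, so that the next unit can be loaded, then let go and leave it standing open. Leave the door of the box with the orange handle shut.

Things in the scene. Friction and masses are not known exactly. Their poses are not given: they have to be found in the camera images.
- blue_handle (a point): Blue upright round bar, 12 mm thick, 80 mm long, its axis 45 mm off the door's outer face on two 10 mm posts, 8 mm from its ends. Origin: middle of the bar, 155 mm above the table, 45 mm below the box top; the bar runs along z, x points straight to the door, y along the door to the hinge. 47 mm from the door's free edge. Its white box (200 deep, 220 wide, 200 mm tall) has a blue top panel
- blue_hinge (a point): Point on the upright hinge axis of the blue-handled door, 155 mm above the table, at the box's left front edge as the robot sees it (+y side). The bar's axis lies 167 mm from it along the door and 52 mm in front. The door is 214 mm wide, 170 mm tall, 14 mm thick, its lower edge 27 mm above the table. The box is fixed, facing the robot within 10 degrees, left or right of the other
- blue_door (a joint): Opening angle of the blue-handled door in rad: 0 shut, growing as the free edge swings towards the robot (clockwise from above), stop at 1.9. It may start ajar, up to 0.15. A little stiff (under 1.5 N at the handle), no spring or latch: it stays where it is left
- orange_door (a joint): Opening angle in rad of the other box's door: 0 shut, as it starts and must stay. That box is the same in size, shape and hinge side but has an orange handle and top panel; it stands beside the blue-handled one, centres 0.31 to 0.44 m apart

How it is judged:
By the outcome, as a careful person would: the job done as asked, in the order asked, and still so for the second after the job is handed in, with the robot touching nothing.
It also fails if it takes over 35 s, if anything falls off the work surface, if the arm or the gripper's body presses on something with over 40 N, if the wrist force passes 120 N, or if a joint passes its speed limit or range.

## Working session

There is one attempt and no reset: what is moved stays moved. The work goes in short steps, each a Python script; the robot and the scene stay as the last script left them, time stands still between calls to the robot, and variables do not carry over. Pictures are saved under pics/ and viewed, about 8 in all and at most 12, crops included, and the job is handed in when it is done.

```bash
ls; mkdir -p pics; python3 - <<'E'
from plant import arm,eyes
import cv2,numpy as np
for n in("scene","side"):
    cv2.imwrite(f"pics/{n}0.png",eyes.snapshot(n)[:,:,::-1]); m=eyes.camera_model(n); print(n,m)
print(eyes.camera_model("wrist")); print(arm.get_state()["time_s"])
E
```

```text
pics
scene {'K': array([[544.23690561,   0.        , 321.72125768],
       [  0.        , 544.23690561, 241.78800901],
       [  0.        ,   0.        ,   1.        ]]), 'cam_to_world': array([[-8.46509492e-01, -4.60204233e-01,  2.67644807e-01,
         9.32758882e+02],
       [ 5.32236590e-01, -7.42973182e-01,  4.05851036e-01,
         4.22430732e+02],
       [ 1.20785494e-02,  4.86007114e-01,  8.73871383e-01,
         1.05727819e+03],
       [ 0.00000000e+00,  0.00000000e+00,  0.00000000e+00,
         1.00000000e+00]])}
side {'K': array([[528.61739425,   0.        , 319.80519462],
       [  0.        , 528.61739425, 233.48368271],
       [  0.        ,   0.        ,   1.        ]]), 'cam_to_world': array([[ 9.98130845e-01,  4.69951342e-02, -3.90675607e-02,
         5.87907198e+02],
       [-5.98417681e-02,  6.21863548e-01, -7.80835892e-01,
        -7.86478946e+02],
       [-1.24007957e-02,  7.81714261e-01,  6.23513460e-01,
         8.09955910e+02],
       [ 0.00000000e+00,  0.00000000e+00,  0.00000000e+00,
         1.00000000e+00]])}
{'K': array([[405.94250835,   0.        , 323.49352094],
       [  0.        , 405.94250835, 239.37647225],
       [  0.        ,   0.        ,   1.        ]]), 'mount': array([[ 3.94820490e-06,  2.99570606e-01, -9.54074133e-01,
        -1.82092537e+02],
       [ 2.44242476e-04,  9.54074105e-01,  2.99570598e-01,
         7.73437579e+01],
       [ 9.99999970e-01, -2.34208195e-04, -6.94009866e-05,
        -8.08014948e-02],
       [ 0.00000000e+00,  0.00000000e+00,  0.00000000e+00,
         1.00000000e+00]])}
0.1
```

View pics/scene0.png

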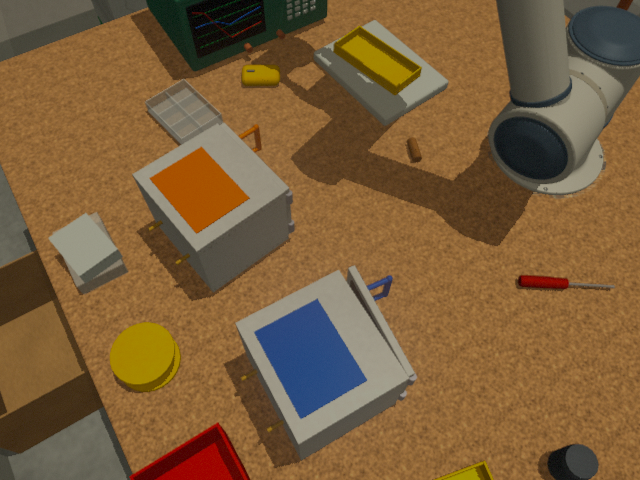

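View pics/side0.png

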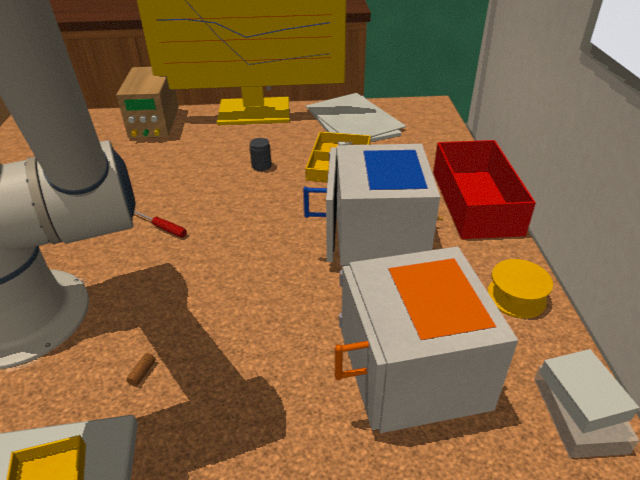

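The blue box stands on the +y side with its door slightly ajar. Its handle is at about (380,288) in scene and (308,203) in side. Next I'll enlarge both views.

```bash
python3 - <<'E'
import cv2,numpy as np
a=cv2.imread("pics/scene0.png")[255:405,230:430]; b=cv2.imread("pics/side0.png")[135:285,280:480]
r=lambda i:cv2.resize(i,None,fx=4,fy=4,interpolation=cv2.INTER_CUBIC)
cv2.imwrite("pics/c1.png",r(a));cv2.imwrite("pics/c2.png",r(b))
E
```

```text
(no output)
```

View pics/c1.png

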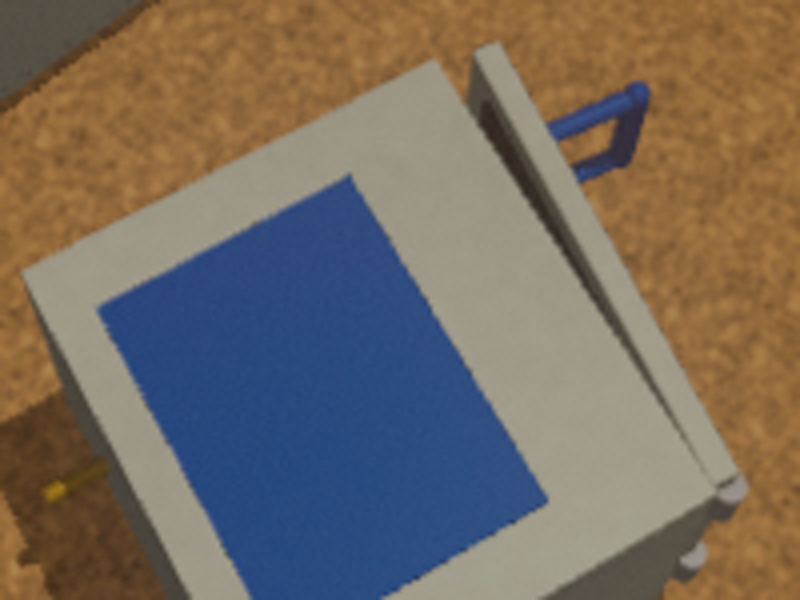

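View pics/c2.png

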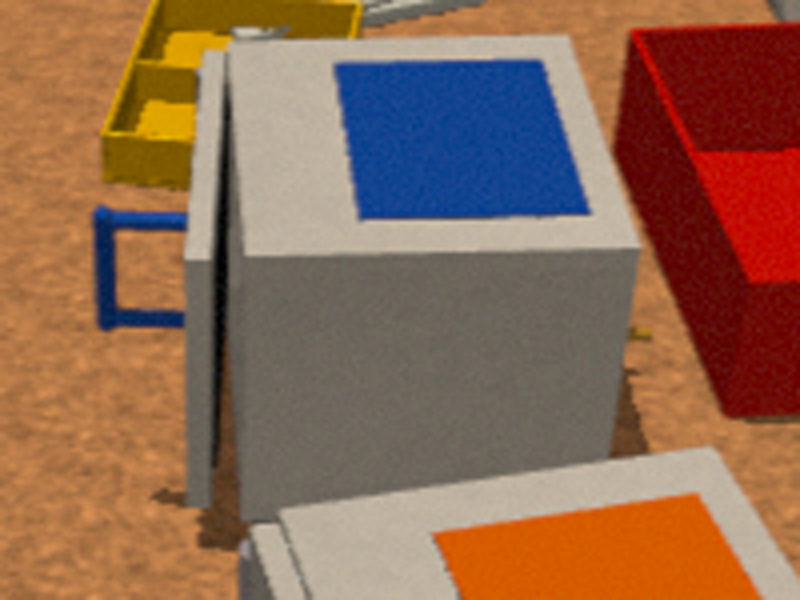

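In the crops, the bar's ends are at scene (389.5,277.5) and (386.3,296.3), and side (305.8,188.3) and (306.5,216.3). The box and door corners are clear too, so I'll triangulate them.

```bash
cat >h.py <<'E'
import numpy as np,cv2
from plant import arm,eyes
def P(n,T=None):
    m=eyes.camera_model(n); c=m["cam_to_world"] if T is None else T
    return m["K"]@np.diag([1,-1,-1])@np.linalg.inv(c)[:3]
def tri(Pa,Pb,a,b):
    X=cv2.triangulatePoints(Pa,Pb,np.float64(a),np.float64(b))[:,0]; X=X[:3]/X[3]
    pr=lambda M,x:(lambda q:q[:2]/q[2])(M@np.append(x,1))
    return X,np.hypot(*(pr(Pa,X)-a)),np.hypot(*(pr(Pb,X)-b))
E
python3 - <<'E'
from h import *
A,B=P("scene"),P("side")
for n,a,b in [("bartop",(638,90),(103,213)),("barbot",(625,165),(106,325)),("boxFree",(432,62),(245,256)),("boxHinge",(715,492),(230,44)),("boxRear",(25,270),(638,247)),("doorfree",(500,44),(188,262))]:
    X,e,f=tri(A,B,(a[0]/4+230,a[1]/4+255),(b[0]/4+280,b[1]/4+135)); print(n,X.round(1),e.round(2),f.round(2))
E
```

```text
bartop [605.4 143.8 191.1] 0.56 0.49
barbot [604.7 147.7 114.9] 0.68 0.61
boxFree [676.1  87.4 198.5] 0.02 0.01
boxHinge [685.6 305.6 198.1] 1.06 0.76
boxRear [873.4  78.9 199.4] 0.54 0.47
doorfree [645.8  93.5 192.9] 1.02 0.94
```

```bash
cat >>h.py <<'E'
H=np.array([677.,305.]); BOX=np.radians(-2.5)
def pose(th,z,flip=1,bar=None):
    a=BOX-th; ex=np.array([np.cos(a),np.sin(a)]); ey=np.array([-np.sin(a),np.cos(a)])
    b=H-52*ex-167*ey
    x=np.array([0,0,-1.]); zz=np.append(flip*ey,0); R=np.c_[x,np.cross(zz,x),zz]
    return np.append(b,z),R
E
python3 - <<'E'
from h import *
print("cup",tri(P("scene"),P("side"),(572,462),(260,155)))
s=arm.get_state();print(s["ee_rot"].round(2) if hasattr(s["ee_rot"],"round") else s["ee_rot"])
for f in(1,-1):
    for t in(4.5,45,85):
        p,R=pose(np.radians(t),150,f);print(f,t,p.round(0),np.round(arm.solve_ik(p,R),0))
E
```

```text
cup (array([484.39348348, 555.65234785,  38.95050208]), np.float64(0.9214223715642583), np.float64(0.5971688204277878))
[[-0.    0.91  0.41]
 [ 0.    0.41 -0.91]
 [-1.    0.   -0.  ]]
1 4.5 [605. 146. 150.] [  8.  30.  80.  -0.  69. -75.]
1 45 [519. 231. 150.] [ 18.  26.  88.  -0.  65. -25.]
1 85 [508. 350. 150.] [29. 30. 81. -0. 69. 26.]
-1 4.5 [605. 146. 150.] [  8.  30.  80.  -0.  69. 105.]
-1 45 [519. 231. 150.] [ 18.  26.  88.  -0.  65. 155.]
-1 85 [508. 350. 150.] [  29.   30.   81.   -0.   69. -154.]
```

```bash
python3 - <<'E'
from h import *
s=arm.get_state(); p=np.array(s["eef_pos"]); p[2]=330
arm.line_to(p,rate=200)
arm.movep(*pose(np.radians(4.5),300))
s=arm.get_state(); T=np.eye(4); T[:3,:3]=s["ee_rot"]; T[:3,3]=s["eef_pos"]
im=eyes.snapshot("wrist")[:,:,::-1].copy()
M=P("wrist",T@eyes.camera_model("wrist")["mount"])
for X in((605,146,195),(605,146,115)):
    q=M@np.append(X,1); q=q[:2]/q[2]; print(q); cv2.drawMarker(im,tuple(int(v) for v in q),(0,255,0),cv2.MARKER_CROSS,14,1)
cv2.imwrite("pics/w1.png",im); print(s["time_s"],s["eef_pos"],s["joint_positions"])
E
```

```text
[324.33808318 220.25776169]
[324.12111644 197.90381206]
3.7417 [605.23714645 144.8569464  300.01512079] [ 7.96786845e+00  2.35482974e+01  6.80213892e+01 -5.82043158e-03
  8.84283205e+01 -7.49553113e+01]
```

View pics/w1.png

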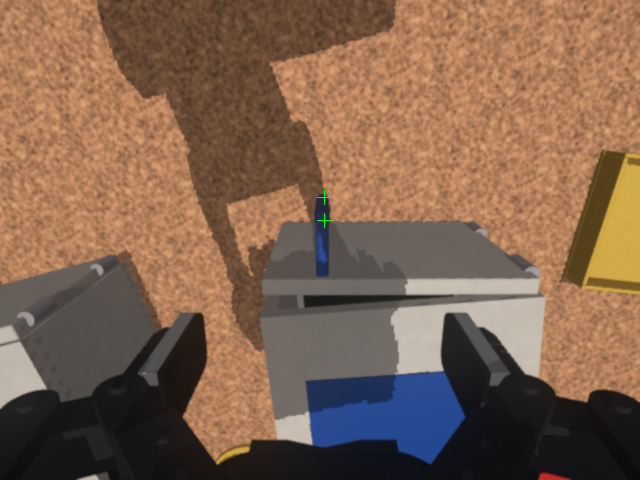

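The wrist view shows the blue bar at columns 322–324. It starts at row 194, with its upper post running down to row 275, and the projected marks (324,198)–(324,220) lie on it. The estimate holds, so I'll descend, grip and swing the door.

```bash
python3 - <<'E'
from h import *
def pr(t):
    s=arm.get_state(); print(t,round(s["time_s"],2),np.round(s["eef_pos"],1),np.round(s["contact_force"],1),round(s["gripper_width"],3))
p,R=pose(np.radians(4.5),150); p[:2]=605,145.5
if arm.line_to(p,R,rate=120,threshold=12): pr("CONTACT"); raise SystemExit
pr("down"); arm.gripper_close(grip_force=30); pr("closed")
for t in np.radians(np.arange(12,92,8)):
    hit=arm.line_to(*pose(t,150),rate=80,threshold=30); pr(round(np.degrees(t)))
    if hit: print("STOP");break
cv2.imwrite("pics/s2.png",eyes.snapshot("scene")[:,:,::-1])
E
```

```text
down 5.19 [605.5 145.6 150.7] [ 1.  -1.1  0.2] 0.999
closed 5.9 [604.1 144.  149.9] [ -5.2 -11.6   5.5] 0.087
12 6.33 [583.3 155.1 149.9] [ -7.4 -10.8   6.3] 0.09
20 6.79 [563.4 169.7 149.9] [-8.2 -8.4  6.5] 0.089
28 7.25 [545.8 186.9 149.9] [-8.  -6.9  6.6] 0.088
36 7.71 [530.7 206.3 149.9] [-8.5 -4.5  6.9] 0.09
44 8.17 [518.6 227.6 149.9] [-7.  -2.9  5.3] 0.092
52 8.62 [509.6 250.4 150. ] [-7.1 -1.9  4.6] 0.089
60 9.08 [504. 274. 150.] [-5.9 -0.8  4.6] 0.092
68 9.54 [501.6 298.2 150. ] [-5.7  1.1  4.4] 0.088
76 10.0 [502.6 322.5 150. ] [-5.2  1.3  3. ] 0.086
84 10.46 [507.  346.3 150. ] [-5.   0.2  3.4] 0.083
```

```bash
python3 - <<'E'
from h import *
arm.open_gripper(); p,R=pose(np.radians(84),300); arm.line_to(p,R,rate=150); p[2]=420; p[:2]=400,200; arm.movep(p,R); arm.sleep(.3)
s=arm.get_state(); print(s["time_s"],np.round(s["contact_force"],1),np.round(s["eef_pos"]))
a,b=[eyes.snapshot(n)[:,:,::-1] for n in("scene","side")]
cv2.imwrite("pics/f.png",np.vstack([np.hstack([cv2.resize(a,(400,300)),cv2.resize(b,(400,300))]),np.hstack([cv2.resize(i,(400,300)) for i in(a[200:425,200:500],b[100:325,210:510])])]))
E
```

```text
13.5667 [-0.7  0.2 -0.1] [400. 200. 419.]
```

View pics/f.png

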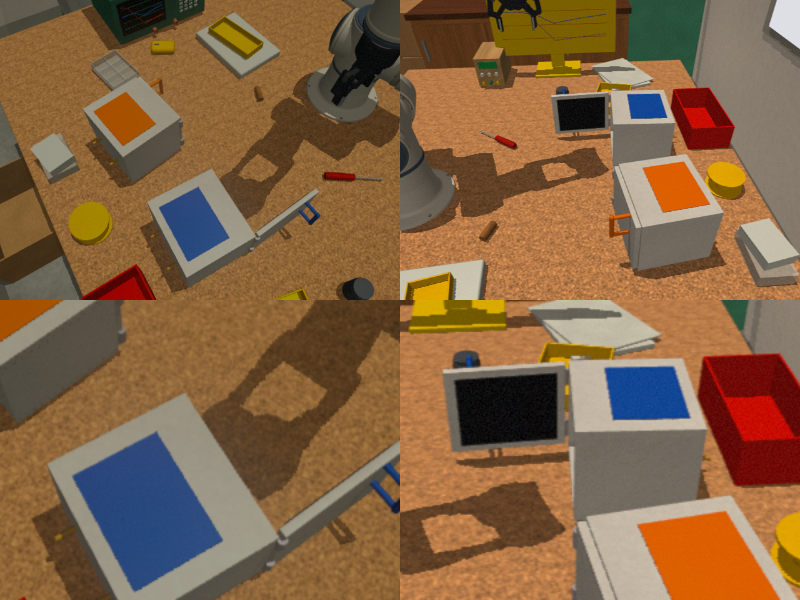

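In both views the blue door stands nearly in line with the box's side, so it's open about 84°. The orange door is shut and the gripper is clear of everything.

```bash
python3 -c "
from plant import order;print(order.hand_in())"
```

```text
the job is handed in; nothing more can be done
None
```

The blue-handled door is open about 84° and standing free, and I've handed the job in.

- **Finding the handle:** I triangulated the handle and box from the scene and side cameras. The door was about 4.5° ajar at the start. A close wrist-camera look put the bar where I expected, to within a pixel or two sideways.
- **Opening the door:** I gripped the bar from above with 30 N, swung the door along its hinge arc, let go and lifted clear. The forces I read at the wrist stayed under about 15 N.
- **Last checks:** At 13.6 s, with the arm clear, the force reading was about zero. Both views showed the blue door open, the orange door shut and the other objects in place. The 84° comes from the arc I commanded. In the pictures I only judged it by eye.
- **Disagreement:** Gripping the 12 mm bar, the gripper read 0.09, or about 7 mm if the scale is linear. It held steady and the door followed, so I took the scale to be nonlinear.

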